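Draw the spreading knife out from under the half cover and hold it over the tray

ROBOT

A 6-joint arm with a two-finger parallel gripper is mounted at the origin on the work surface. World frame = base frame: x ahead of the robot, y to its left, z up, the work surface at z = 0. Lengths are in mm, angles in rad, forces in N, time in s.
With the tool pointing down it reaches from about 325 to 900 mm from the base axis. Payload 6.1 kg.
Tool frame: the origin (TCP) lies on the mounting face of the last link; the fingertips stand 182 mm ahead of it and the grasp point (between the pads) lies ahead of it (manip.tcp_to_grasp is the z of the grasp point in the tool frame, in mm); z points along the fingers, y is the line along which they close (so a half turn about z gives the same grasp; the last joint's range is limited). The gripper opens to 87 mm and grips with 3 to 60 N. Pads are 19 mm wide; open, the fingers measure 117 mm over their backs; the gripper's body (75 mm by 190 mm) begins 51 mm behind the grasp point.
Start: joints at [-1.378, 0.22, 1.526, -0, 1.395, -0.126], TCP at [195.885, -593.503, 404.738] pointing down, gripper open.
Joint ranges: [-2.98, 2.98], [-0.91, 2.08], [0.09, 2.57], [-1.24, 4.39], [0.2, 2.65], [-2.68, 2.68]. Speed limits (rad/s): [2.57, 2.57, 3.01, 3.14, 3.14, 3.14].

INTERFACE

Orientations are given as a rotation vector (axis times angle).
In Python, from plant import readout, snapshot, job_done, manip gives the robot as it stands.
- The arm moves only by the shell command python3 -m handwheel 'ROWS' [OPENING] [FORCE]. ROWS is JSON, a list of rows, each an object of numbers: "tx", "ty", "tz": the shift along the tool's x, y, z each as a share of 0.025 m, from -1 to 1; "wx", "wy", "wz": the turn, a rotation vector about the tool's x, y, z each as a share of 4 degrees, from -1 to 1. A call has 1 to 5 rows; each row shifts and turns the commanded pose from where the row before left it, along the tool's axes as they then stand; what a row does not reach is not made up. A row lasts 1/12 s, in which the tool goes at most 41.7 mm and 7.16 degrees, less where a joint would pass 70% of its speed; a pose out of reach is approached as far as the arm can. A call with a number of a shift or a turn outside -1 to 1 is refused whole. A call with a gripper value outside its range is refused whole. OPENING is the opening, from -1 (shut) to 1 (fully open), set as the call begins (- or left out, the last holds). The fingers move at their own pace and stop on an object; FORCE is the grip in N (left out, the last holds). Time passes only in rows, so rows that do not move let the fingers close. It gives the time, the measured TCP pose, the force, the opening and the grip force at its end, in the units of the state.
- readout.read_state(): the state, without advancing time (a new reading comes with each control period).
- snapshot(name): name is "side" or "top"; returns a dict with "pixels" (420x560x3 uint8, red, green, blue), "fx", "fy", "cx", "cy" (pixels), "xyz" and "rotation" of the camera in the world. Camera axes: x right, y up, looking along -z (the intrinsics and any distortion apply to the point x, -y, -z); pixel columns grow to the right and rows downward; lengths in mm; the calibration is good to about 2 mm. A picture is of the moment at which its call begins. There is no depth.
- job_done(): hands the job in; it is judged then, once.
The state is a dict: "t": time; "q": joint angles; "qd": joint speeds; "effort": joint torques, N m; "eef_pos": TCP position; "eef_rot": TCP orientation; "wrist_force": force on the tool from outside, world axes, zero at the start; "moment": the same for the moment, N m; "grip_width": finger opening in mm; "finger_force": force on a finger pad.
Only numpy, scipy, OpenCV 4.12 (cv2) and the standard library are available. Lean on these libraries where they do the work, as an engineer would, in place of code of your own. Each camera call takes 0.05 s, during which the arm holds its last target. There are 200 camera calls.

TASK

The spreading knife is wanted for the next cup and lies in the steel pan, its blade under the shut half of the cover: take it by its handle, tilt it and draw it out butt first through the open half, without shifting the pan. Finish holding it still by its handle in the gripper, level and blade flat, with the whole blade over the baking tray and at least a hand's breadth above it. Do not put it down or let go, and leave the tray and the other things on the counter where they are.

Things in the scene. Friction and masses are not known exactly. Their poses are not given: they have to be found in the camera images.
- pan: Loose steel food pan, 325 x 176 mm over its flange, rim 68 mm high, about 1.6 kg with its cover; walls and floor 4 mm thick, inside 301 x 154 mm, inner floor 4 mm above the counter. Smoked clear hinged cover: back half clipped shut, front flap folded flat back on it. Origin at the centre of the pan's underside, on the counter; x along the pan towards its open half, y across, z up.
- pan_edge (a point): Middle of the cover's free edge, right above the pan's middle, at the height of the rim and of the cover's underside (68 mm above the counter). Axes as the pan. The opening spans x = 0 (this edge) to +150 mm (inside of the end wall), y = -77 to +77 mm. The covered half lies at x = 0 to -160 mm; cover, flap and hinge pin rise to 11 mm above the rim.
- knife_handle (a point): Spreading knife, loose, 270 mm long, 110 to 180 g, flat on the pan's floor: black handle under the opening, steel blade under the shut cover. This point is the handle's centre, 12 mm above the knife's flat underside. Handle 106 mm long, 22 wide, 24 high. x: along the knife from blade to butt; z: up when the knife lies flat.
- knife_butt (a point): Middle of the butt end of the handle, 53 mm from the handle's centre, 12 mm above the underside. Axes as knife_handle.
- knife_root (a point): Where the blade begins, 76 mm from the handle's centre towards the blade, 2 mm above the underside; a steel neck 23 mm long and 10 mm high joins it to the handle. Axes as knife_handle.
- knife_tip (a point): The blade's round tip, 217 mm from the handle's centre, 2 mm above the underside. The blade is 30 mm wide and 4 mm thick, its underside level with the handle's. Axes as knife_handle.
- tray: Empty aluminium baking tray, loose, 330 x 240 mm, 25 mm high, floor 4 mm thick. Origin at the centre of its underside on the counter; x along its 330 mm side, y along its 240 mm side, z up. It stands on one side of the robot's middle and the pan on the other, either way round.
- cup: Bystander: empty clear plastic cup standing on the counter, 92 mm across the rim, 120 mm high. Origin at the centre of its underside.
- canister: Bystander: square clear canister with a white lid, 112 x 112 mm, 138 mm high. Origin at the centre of its underside.
- carrier: Bystander: brown pulp carrier for two cups, 105 x 205 mm, 52 mm high. Origin at the centre of its underside.

How it is judged:
By the outcome, as a careful person would: the job done as asked, in the order asked, and still so for the second after the job is handed in, while the arm keeps its last pose, push and grip.
It also fails if it takes over 42 s, if anything falls off the work surface, if the arm or the gripper's body presses on something with over 40 N, if the wrist force passes 120 N, or if a joint passes its speed limit or range.

## Working session

There is one attempt and no reset: what is moved stays moved. The work goes in short steps, Python scripts to look and compute and a shell command to move; the robot and the scene stay as the last step left them, time stands still between calls to the robot, and variables do not carry over. Pictures are saved under pics/ and viewed, at most 10 in all, crops included, and the job is handed in when it is done.

```bash
mkdir -p pics; ls; python3 - <<'E'
from plant import readout, snapshot, manip
import cv2,numpy as np
s=readout.read_state(); print(s); print([ (k,getattr(manip,k)) for k in dir(manip) if k[0]!='_'])
for n in("top","side"):
    p=snapshot(n); cv2.imwrite(f"pics/{n}0.png",p["pixels"][:,:,::-1]); print(n,{k:np.round(v,4).tolist() for k,v in p.items() if k!="pixels"})
E
```

```text
pics
{'t': 0.0, 'q': array([-1.37811185e+00,  2.21234000e-01,  1.52760450e+00, -1.54716141e-05,
        1.39468364e+00, -1.26093490e-01]), 'qd': array([ 0.00086244, -0.0010548 , -0.00201237, -0.00173021, -0.0010661 ,
       -0.00028086]), 'effort': array([ 1.16186591e-03, -4.94607210e+01, -3.87376285e+01,  7.03094364e-02,
        5.72176860e-02, -1.39105200e-04]), 'eef_pos': array([ 195.82571471, -593.25058147,  403.63552827]), 'eef_rot': array([-3.09986706e+00, -4.98316001e-01,  1.24727766e-04]), 'wrist_force': array([-0.27528012, -0.48538665, -0.1550875 ]), 'moment': array([-0.04262042,  0.0084622 ,  0.01576255]), 'finger_force': 0.0, 'grip_width': 86.95004497507922}
[('PlanningError', <class 'plant.PlanningError'>), ('tcp_to_grasp', 163.5)]
top {'fx': 439.2635, 'fy': 439.2635, 'cx': 279.7521, 'cy': 213.2489, 'xyz': [434.497, -0.9977, 1398.617], 'rotation': [0.0733, -0.0525, -1.5465]}
side {'fx': 379.198, 'fy': 379.198, 'cx': 272.7313, 'cy': 204.5726, 'xyz': [455.6107, -776.3937, 698.4543], 'rotation': [0.8951, -0.0602, -0.1097]}
```

View pics/top0.png

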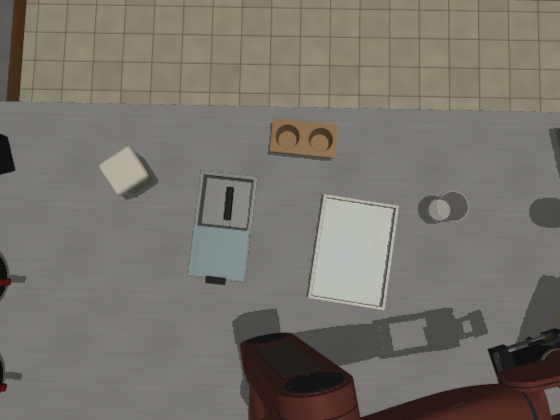

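View pics/side0.png

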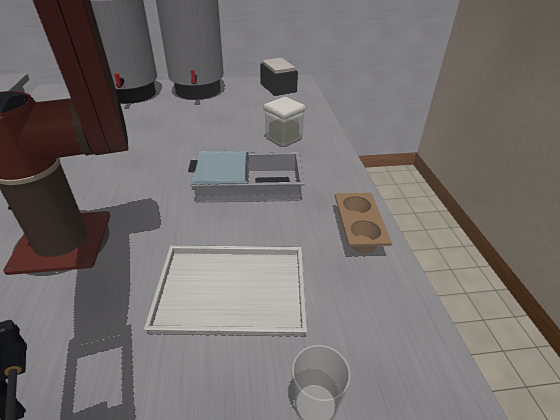

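The top view shows the pan's open half pointing away from the robot, with the black handle at about (229,203), the cover below it from (191,228) to (250,280), and the tray around (353,251). The cup is at (440,208), the carrier at (303,138) and the canister at (125,171).

```bash
cat > h.py <<'E'
from plant import readout, snapshot, manip
import cv2,numpy as np
from scipy.spatial.transform import Rotation as R
def ray(p,uv):
    d=np.array([(uv[0]-p["cx"])/p["fx"],-(uv[1]-p["cy"])/p["fy"],-1.])
    r=np.asarray(p["rotation"]); M=R.from_rotvec(r).as_matrix() if r.ndim==1 else r
    return np.asarray(p["xyz"]),M@d
def plane(p,uv,z):
    o,d=ray(p,uv); return o+d*(z-o[2])/d[2]
def proj(p,X):
    M=R.from_rotvec(p["rotation"]).as_matrix(); c=M.T@(np.asarray(X)-p["xyz"])
    return np.array([p["cx"]+p["fx"]*c[0]/-c[2],p["cy"]-p["fy"]*c[1]/-c[2]])
def blob(p,box,mask):
    x0,y0,x1,y1=box; m=np.zeros(mask.shape,np.uint8); m[y0:y1,x0:x1]=mask[y0:y1,x0:x1]
    n,l,s,c=cv2.connectedComponentsWithStats(m); i=1+np.argmax(s[1:,4]); m=(l==i).astype(np.uint8)
    return cv2.findContours(m,0,2)[0][0][:,0,:],s[i],m
E
python3 - <<'E'
from h import *
p=snapshot("top"); im=p["pixels"].astype(int)
dark=(im.max(2)<45).astype(np.uint8)
c,s,m=blob(p,(210,175,250,228),dark); r=cv2.minAreaRect(c); print(s,r)
b=cv2.boxPoints(r); print("handle z=28",[plane(p,q,28).round(1)[:2].tolist() for q in b])
# cover (bluish)
cv=((im[:,:,2]-im[:,:,0])>12).astype(np.uint8)
c,s,m=blob(p,(170,150,270,300),cv); r=cv2.minAreaRect(c); print(s,r)
print("cover z=75",[plane(p,q,75).round(1)[:2].tolist() for q in cv2.boxPoints(r)])
tr=((im.min(2)>170)).astype(np.uint8)
c,s,m=blob(p,(300,180,410,320),tr); r=cv2.minAreaRect(c); print(s,r)
print("tray z=25",[plane(p,q,25).round(1)[:2].tolist() for q in cv2.boxPoints(r)])
big=cv2.resize(p["pixels"][150:310,170:420],None,fx=3,fy=3,interpolation=cv2.INTER_CUBIC)
cv2.imwrite("pics/crop1.png",big[:,:,::-1])
q=snapshot("side");big=cv2.resize(q["pixels"][130:220,170:330],None,fx=5,fy=5,interpolation=cv2.INTER_CUBIC)
cv2.imwrite("pics/crop2.png",big[:,:,::-1])
E
```

```text
[224 187  10  33 219] ((228.3118896484375, 202.88119506835938), (6.7662529945373535, 32.13970184326172), 5.710593223571777)
handle z=28 [[524.0, 194.7], [625.2, 188.1], [623.5, 166.8], [522.4, 173.5]]
[ 189  225   60   55 2415] ((218.32594299316406, 252.47952270507812), (54.38960266113281, 49.36542510986328), 6.709836483001709)
cover z=75 [[352.5, 287.1], [499.9, 275.6], [484.6, 111.6], [337.6, 124.5]]
[ 313  199   79  106 6495] ((351.22320556640625, 251.16525268554688), (69.4971694946289, 97.6698226928711), 8.01709270477295)
tray z=25 [[294.8, -80.9], [596.2, -118.2], [570.5, -333.8], [270.6, -293.0]]
```

View pics/crop1.png

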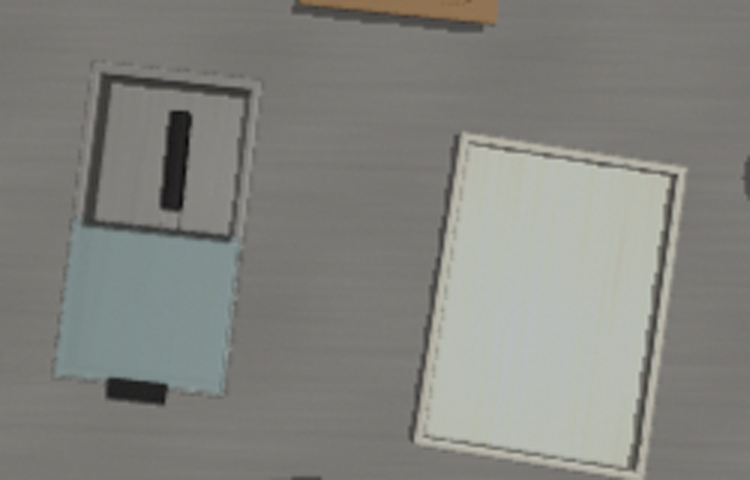

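View pics/crop2.png

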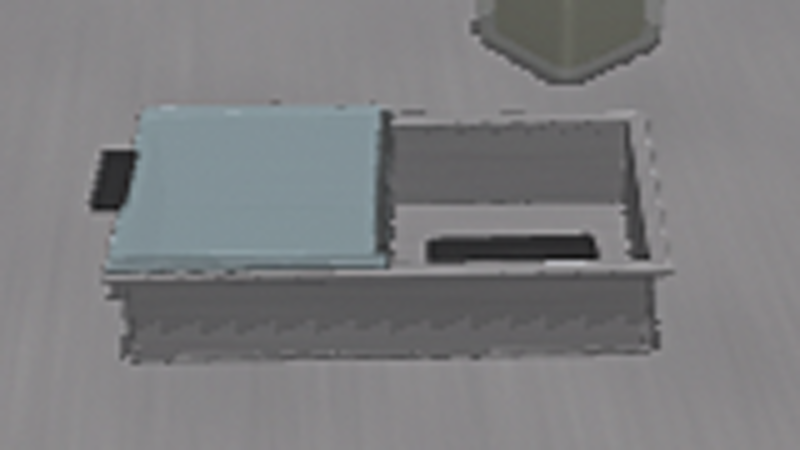

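The crops show the pan's free end at crop1 (95,63)-(262,80), the cover edge at (78,222)-(240,240), and the handle from (180,110) to (172,210). The handle sits near the middle of the opening, clear of the end wall. Next I'll compute the poses.

```bash
cat >> h.py <<'E'
def need(goal,yaw):
    s=readout.read_state(); T=R.from_rotvec(s["eef_rot"]); M=T.as_matrix()
    g=s["eef_pos"]+M[:,2]*manip.tcp_to_grasp
    print("t",round(s["t"],2),"grasp",g.round(1),"toolx yaw",np.degrees(np.arctan2(M[1,0],M[0,0])).round(2),"tilt",np.degrees(np.arctan2(M[2,0],np.hypot(M[0,0],M[1,0]))).round(2),"w",s["grip_width"],"q",np.round(s["q"],2),"F",s["wrist_force"].round(1))
    y=np.radians(yaw); G=R.from_matrix(np.c_[[np.cos(y),np.sin(y),0],[np.sin(y),-np.cos(y),0],[0,0,-1]])
    print("shift tool axes /25:",(M.T@(np.array(goal)-g)/25).round(2)," turn/4deg:",(np.degrees((T.inv()*G).as_rotvec())/4).round(2))
E
python3 - <<'E'
from h import *
p=snapshot("top"); q=snapshot("side")
f=lambda c:(c[0]/3+170-.33,c[1]/3+150-.33)
for n,c,z in[("TL",(93,61),68),("TR",(263,80),68),("eL",(78,222),73),("eR",(241,240),73),("butt",(180,110),28),("front",(172,211),28)]:
    print(n,plane(p,f(c),z).round(1))
for n,c,z in [("TL tray",(459,131),25),("TR",(687,168),25),("BL",(414,441),25),("BR",(642,476),25)]: print(n,plane(p,f(c),z).round(1))
im=q["pixels"].astype(int); dark=(im.max(2)<48).astype(np.uint8)
c,s,m=blob(q,(250,170,295,190),dark); print("side",s)
r=cv2.minAreaRect(c);print(r)
g=lambda c:(c[0]/5+170-.4,c[1]/5+130-.4)
for n,c,z in[("butt top",(596,235),28),("front top",(428,240),28),("TR",(648,115),68),("BRnear",(670,270),68),("edge near",(387,268),68),("edge far",(385,112),73)]: print("side",n,plane(q,g(c),z).round(1))
need([565,181,200],-4)
E
```

```text
TL [669.  263.9  68. ]
TR [653.2  89.2  68. ]
eL [503.5 271.7  73. ]
eR [489.2 106.5  73. ]
butt [626.1 178.3  28. ]
front [519.6 183.1  28. ]
TL tray [ 610.8 -115.    25. ]
TR [ 577.2 -353.2   25. ]
BL [288.5 -73.9  25. ]
BR [ 259. -308.   25.]
side [256 177  33   5  77]
((272.0, 179.0), (4.0, 32.0), 90.0)
side butt top [627.7 189.2  28. ]
side front top [523.1 195.4  28. ]
side TR [671.7 262.7  68. ]
side BRnear [654.2  91.9  68. ]
side edge near [493.3 111.9  68. ]
side edge far [503.4 276.5  73. ]
t 0.3 grasp [ 195.8 -593.3  240.9] toolx yaw 18.26 tilt 0.0 w 86.91618548748673 q [-1.38  0.22  1.53 -0.    1.39 -0.13] F [-0.5  0.6 -0.5]
shift tool axes /25: [ 23.73 -24.78   1.65]  turn/4deg: [-0.01  0.    5.57]
```

```bash
python3 -m handwheel '[{"tx":1,"ty":-1,"wz":1},{"tx":1,"ty":-1,"wz":1},{"tx":1,"ty":-1,"wz":1},{"tx":1,"ty":-1,"wz":1},{"tx":1,"ty":-1,"wz":1}]' 0.4 40
python3 -m handwheel '[{"tx":0.6,"ty":-1,"wz":0.5},{"tx":0.6,"ty":-1},{"tx":0.6,"ty":-1},{"tx":0.6,"ty":-1},{"tx":0.6,"ty":-1}]'
python3 -m handwheel '[{"tx":0.3,"ty":-1},{"tx":0.3,"ty":-1},{"tx":0.3,"ty":-1},{"tx":0.3,"ty":-1},{"tx":0.3,"ty":-1}]'
python3 -m handwheel '[{"tx":0.2,"ty":-1},{"tx":0.2,"ty":-1},{"tx":0.2,"ty":-1},{"tx":0.2,"ty":-1},{"tx":0.2,"ty":-1}]'
python3 -m handwheel '[{"ty":-1},{"ty":-1},{"ty":-1},{"ty":-1},{"ty":-1}]'
python3 -c "
from h import *
need([564,181.5,120],-3.5)"
```

```text
t 0.3 grasp [ 195.8 -593.3  240.9] toolx yaw 18.26 tilt 0.0 w 86.91618548748673 q [-1.38  0.22  1.53 -0.    1.39 -0.13] F [-0.5  0.6 -0.5]
shift tool axes /25: [ 23.7  -24.81   4.85]  turn/4deg: [-0.01  0.    5.44]invalid input at $[0]: expected keys tx, ty, tz, wx, wy, wz
invalid input at $[0]: expected keys tx, ty, tz, wx, wy, wz
invalid input at $[0]: expected keys tx, ty, tz, wx, wy, wz
invalid input at $[0]: expected keys tx, ty, tz, wx, wy, wz
invalid input at $[0]: expected keys tx, ty, tz, wx, wy, wz
```

All six keys are needed in every row.

```bash
python3 -m handwheel '[{"tx":1,"ty":-1,"tz":0,"wx":0,"wy":0,"wz":1},{"tx":1,"ty":-1,"tz":0,"wx":0,"wy":0,"wz":1},{"tx":1,"ty":-1,"tz":0,"wx":0,"wy":0,"wz":1},{"tx":1,"ty":-1,"tz":0,"wx":0,"wy":0,"wz":1},{"tx":1,"ty":-1,"tz":0,"wx":0,"wy":0,"wz":1}]' 0.4 40
python3 -m handwheel '[{"tx":0.6,"ty":-1,"tz":0,"wx":0,"wy":0,"wz":0.5},{"tx":0.6,"ty":-1,"tz":0,"wx":0,"wy":0,"wz":0},{"tx":0.6,"ty":-1,"tz":0,"wx":0,"wy":0,"wz":0},{"tx":0.6,"ty":-1,"tz":0,"wx":0,"wy":0,"wz":0},{"tx":0.6,"ty":-1,"tz":0,"wx":0,"wy":0,"wz":0}]'
python3 -m handwheel '[{"tx":0.3,"ty":-1,"tz":0,"wx":0,"wy":0,"wz":0},{"tx":0.3,"ty":-1,"tz":0,"wx":0,"wy":0,"wz":0},{"tx":0.3,"ty":-1,"tz":0,"wx":0,"wy":0,"wz":0},{"tx":0.3,"ty":-1,"tz":0,"wx":0,"wy":0,"wz":0},{"tx":0.3,"ty":-1,"tz":0,"wx":0,"wy":0,"wz":0}]'
python3 -m handwheel '[{"tx":0.2,"ty":-1,"tz":0,"wx":0,"wy":0,"wz":0},{"tx":0.2,"ty":-1,"tz":0,"wx":0,"wy":0,"wz":0},{"tx":0.2,"ty":-1,"tz":0,"wx":0,"wy":0,"wz":0},{"tx":0.2,"ty":-1,"tz":0,"wx":0,"wy":0,"wz":0},{"tx":0.2,"ty":-1,"tz":0,"wx":0,"wy":0,"wz":0}]'
python3 -m handwheel '[{"tx":0,"ty":-1,"tz":0,"wx":0,"wy":0,"wz":0},{"tx":0,"ty":-1,"tz":0,"wx":0,"wy":0,"wz":0},{"tx":0,"ty":-1,"tz":0,"wx":0,"wy":0,"wz":0},{"tx":0,"ty":-1,"tz":0,"wx":0,"wy":0,"wz":0},{"tx":0,"ty":-1,"tz":0,"wx":0,"wy":0,"wz":0}]'
python3 -c "
from h import *
need([564,181.5,120],-3.5)"
```

```text
t: 0.72
eef_pos: [296.5, -447.4, 404.7]
eef_rot: [-3.141, 0.054, 0.0]
wrist_force: [-0.2, -0.9, -0.3]
grip_width: 64.3
finger_force: 0.0
t: 1.13
eef_pos: [378.8, -327.2, 404.9]
eef_rot: [3.14, -0.103, 0.0]
wrist_force: [0.3, -0.2, 0.2]
grip_width: 61.2
finger_force: 0.0
t: 1.55
eef_pos: [424.0, -204.9, 404.9]
eef_rot: [3.14, -0.102, 0.001]
wrist_force: [-0.1, 0.2, 0.2]
grip_width: 61.0
finger_force: 0.0
t: 1.97
eef_pos: [457.0, -81.8, 404.9]
eef_rot: [3.14, -0.102, 0.001]
wrist_force: [0.8, -0.7, -1.1]
grip_width: 61.1
finger_force: 0.0
t: 2.38
eef_pos: [464.9, 42.9, 404.9]
eef_rot: [3.14, -0.102, 0.001]
wrist_force: [0.1, 0.2, 0.4]
grip_width: 60.8
finger_force: 0.0
t 2.38 grasp [465.   42.9 241.4] toolx yaw -3.74 tilt 0.02 w 60.75460739058299 q [-0.08 -0.17  1.92 -0.    1.39  1.56] F [0.1 0.2 0.4]
shift tool axes /25: [ 3.59 -5.79  4.86]  turn/4deg: [ 0.   -0.01 -0.06]
```

```bash
python3 -m handwheel '[{"tx":0.72,"ty":-1,"tz":0.4,"wx":0,"wy":0,"wz":0},{"tx":0.72,"ty":-1,"tz":0.4,"wx":0,"wy":0,"wz":0},{"tx":0.72,"ty":-1,"tz":0.4,"wx":0,"wy":0,"wz":0},{"tx":0.72,"ty":-1,"tz":0.4,"wx":0,"wy":0,"wz":0},{"tx":0.7,"ty":-1,"tz":0.4,"wx":0,"wy":0,"wz":0}]'
python3 -m handwheel '[{"tx":0,"ty":-0.8,"tz":0.8,"wx":0,"wy":0,"wz":0},{"tx":0,"ty":0,"tz":1,"wx":0,"wy":0,"wz":0},{"tx":0,"ty":0,"tz":1,"wx":0,"wy":0,"wz":0},{"tx":0,"ty":0,"tz":0,"wx":0,"wy":0,"wz":0}]'
python3 - <<'E'
from h import *
need([564,181.5,24],-3.5)
q=snapshot("side");big=cv2.resize(q["pixels"][80:220,170:330],None,fx=4,fy=4,interpolation=cv2.INTER_CUBIC)
cv2.imwrite("pics/crop3.png",big[:,:,::-1])
E
```

```text
t: 2.8
eef_pos: [563.2, 161.9, 354.2]
eef_rot: [3.14, -0.102, 0.0]
wrist_force: [1.3, -0.6, 0.1]
grip_width: 60.8
finger_force: 0.0
t: 3.13
eef_pos: [561.4, 180.6, 278.8]
eef_rot: [3.138, -0.101, -0.015]
wrist_force: [-1.2, -0.5, -1.3]
grip_width: 60.9
finger_force: 0.0
t 3.13 grasp [559.8 180.3 115.3] toolx yaw -3.68 tilt -0.55 w 60.92782497493086 q [ 0.18  0.26  1.73 -0.    1.16  1.81] F [-1.2 -0.5 -1.3]
shift tool axes /25: [ 0.2  -0.07  3.65]  turn/4deg: [ 0.04  0.14 -0.05]
```

View pics/crop3.png

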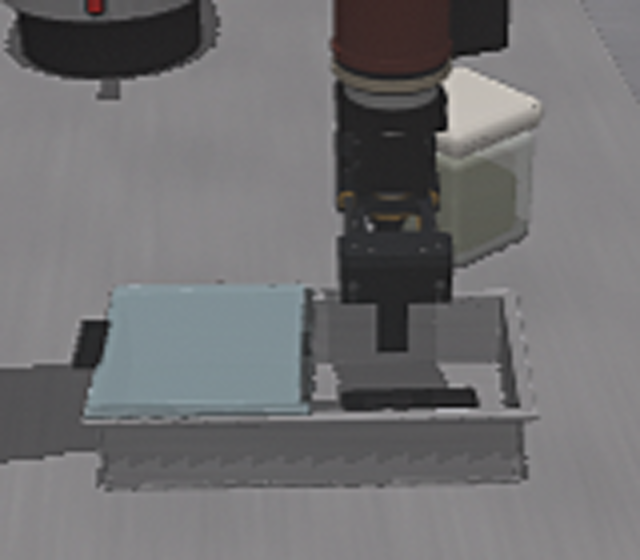

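The fingers, at crop (393,350), hang above the handle, which runs from (342,400) to (477,397). They are aligned, so I descend.

```bash
python3 -m handwheel '[{"tx":0.1,"ty":0,"tz":0.7,"wx":0,"wy":0.14,"wz":0},{"tx":0.1,"ty":-0.05,"tz":0.7,"wx":0.04,"wy":0,"wz":0},{"tx":0,"ty":0,"tz":0.7,"wx":0,"wy":0,"wz":0},{"tx":0,"ty":0,"tz":0.7,"wx":0,"wy":0,"wz":0},{"tx":0,"ty":0,"tz":0.3,"wx":0,"wy":0,"wz":0}]'
python3 -m handwheel '[{"tx":0,"ty":0,"tz":0,"wx":0,"wy":0,"wz":0},{"tx":0,"ty":0,"tz":0,"wx":0,"wy":0,"wz":0}]'
python3 -c "
from h import *
need([564,181.5,24.5],-3.5)"
```

```text
t: 3.6
eef_pos: [569.6, 181.1, 207.2]
eef_rot: [-3.137, 0.103, -0.015]
wrist_force: [0.1, -0.5, 0.1]
grip_width: 61.0
finger_force: 0.0
t: 3.77
eef_pos: [570.1, 181.4, 208.6]
eef_rot: [-3.137, 0.103, -0.017]
wrist_force: [-0.1, -0.3, 0.4]
grip_width: 61.0
finger_force: 0.0
t 3.77 grasp [571.9 181.7  45.1] toolx yaw -3.76 tilt 0.63 w 60.96034621668674 q [0.18 0.37 1.74 0.   1.02 1.81] F [-0.1 -0.3  0.4]
shift tool axes /25: [-0.32  0.03  0.82]  turn/4deg: [-0.04 -0.16 -0.06]
```

```bash
python3 -m handwheel '[{"tx":-0.2,"ty":0,"tz":0.3,"wx":-0.04,"wy":-0.16,"wz":-0.06},{"tx":0,"ty":0,"tz":0.2,"wx":0,"wy":0,"wz":0},{"tx":0,"ty":0,"tz":0.2,"wx":0,"wy":0,"wz":0},{"tx":0,"ty":0,"tz":0,"wx":0,"wy":0,"wz":0},{"tx":0,"ty":0,"tz":0,"wx":0,"wy":0,"wz":0}]'
python3 -c "
from h import *
need([564,181.5,24.5],-3.5)"
```

```text
t: 4.18
eef_pos: [564.3, 181.8, 189.4]
eef_rot: [3.14, -0.096, -0.003]
wrist_force: [-0.0, -0.6, -0.5]
grip_width: 60.9
finger_force: 0.0
t 4.18 grasp [564.  181.8  25.9] toolx yaw -3.49 tilt -0.12 w 60.851156648479986 q [0.18 0.39 1.75 0.   1.   1.81] F [-0.  -0.6 -0.5]
shift tool axes /25: [0.   0.01 0.06]  turn/4deg: [0.   0.03 0.  ]
```

```bash
python3 -m handwheel '[{"tx":0,"ty":0,"tz":0.05,"wx":0,"wy":0,"wz":0}]'
python3 -m handwheel '[{"tx":0,"ty":0,"tz":0,"wx":0,"wy":0,"wz":0},{"tx":0,"ty":0,"tz":0,"wx":0,"wy":0,"wz":0},{"tx":0,"ty":0,"tz":0,"wx":0,"wy":0,"wz":0},{"tx":0,"ty":0,"tz":0,"wx":0,"wy":0,"wz":0},{"tx":0,"ty":0,"tz":0,"wx":0,"wy":0,"wz":0}]' -1 45
python3 -m handwheel '[{"tx":0,"ty":0,"tz":0,"wx":0,"wy":0,"wz":0},{"tx":0,"ty":0,"tz":0,"wx":0,"wy":0,"wz":0},{"tx":0,"ty":0,"tz":0,"wx":0,"wy":0,"wz":0},{"tx":0,"ty":0,"tz":0,"wx":0,"wy":0,"wz":0},{"tx":0,"ty":0,"tz":0,"wx":0,"wy":0,"wz":0}]'
```

```text
t: 4.27
eef_pos: [564.8, 181.9, 188.8]
eef_rot: [-3.14, 0.096, 0.001]
wrist_force: [-0.0, 0.0, -1.2]
grip_width: 61.0
finger_force: 0.0
t: 4.68
eef_pos: [564.6, 181.8, 188.6]
eef_rot: [-3.14, 0.096, 0.002]
wrist_force: [-0.7, -0.3, 0.1]
grip_width: 35.6
finger_force: 0.0
t: 5.1
eef_pos: [564.6, 181.9, 188.6]
eef_rot: [-3.14, 0.096, 0.002]
wrist_force: [1.0, 0.9, 0.7]
grip_width: 21.7
finger_force: 44.8
```

```bash
python3 -m handwheel '[{"tx":0,"ty":0,"tz":-0.12,"wx":0,"wy":0,"wz":0},{"tx":0,"ty":0,"tz":-0.12,"wx":0,"wy":0,"wz":0},{"tx":0,"ty":0,"tz":0,"wx":0,"wy":0,"wz":0}]'
python3 -m handwheel '[{"tx":-0.23,"ty":0,"tz":-0.29,"wx":0,"wy":0.5,"wz":0},{"tx":-0.23,"ty":0,"tz":-0.29,"wx":0,"wy":0.5,"wz":0},{"tx":-0.23,"ty":0,"tz":-0.29,"wx":0,"wy":0.5,"wz":0},{"tx":-0.23,"ty":0,"tz":-0.29,"wx":0,"wy":0.5,"wz":0},{"tx":0,"ty":0,"tz":0,"wx":0,"wy":0,"wz":0}]'
python3 - <<'E'
from h import *
need([564,181.5,24.5],-3.5)
q=snapshot("side");big=cv2.resize(q["pixels"][80:220,170:330],None,fx=4,fy=4,interpolation=cv2.INTER_CUBIC)
cv2.imwrite("pics/crop4.png",big[:,:,::-1])
E
```

```text
t: 5.35
eef_pos: [564.7, 181.8, 195.1]
eef_rot: [-3.14, 0.096, 0.001]
wrist_force: [0.3, 0.3, -0.9]
grip_width: 21.7
finger_force: 44.8
t: 5.77
eef_pos: [539.5, 183.6, 223.3]
eef_rot: [3.128, -0.095, 0.22]
wrist_force: [0.9, 0.4, -2.1]
grip_width: 21.5
finger_force: 44.8
t 5.77 grasp [562.3 182.2  61.4] toolx yaw -3.46 tilt 8.04 w 21.488249716284194 q [ 0.2   0.25  1.86 -0.05  0.89  1.86] F [ 0.9  0.4 -2.1]
shift tool axes /25: [-0.14  0.03  1.47]  turn/4deg: [-0.   -2.01  0.01]
```

View pics/crop4.png

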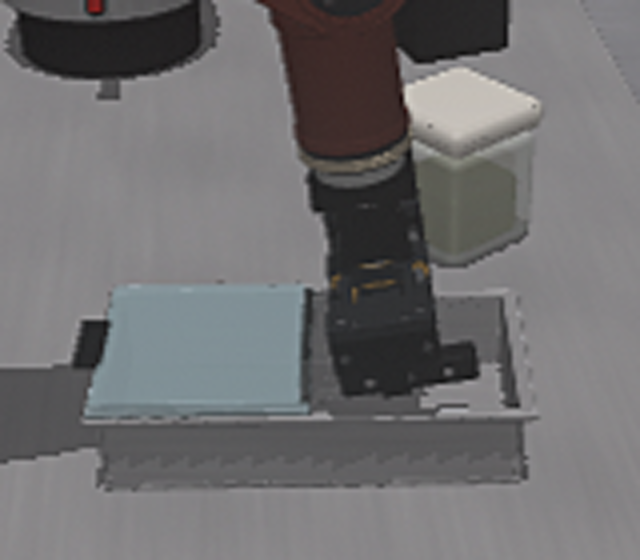

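The handle butt, at crop (460,358), tilts with the gripper, and the pan hasn't moved (corners still at (83,415) and (538,415)). I continue the tilt to 18° and then draw.

```bash
python3 -m handwheel '[{"tx":-0.23,"ty":0,"tz":-0.29,"wx":0,"wy":0.5,"wz":0},{"tx":-0.23,"ty":0,"tz":-0.29,"wx":0,"wy":0.5,"wz":0},{"tx":-0.23,"ty":0,"tz":-0.29,"wx":0,"wy":0.5,"wz":0},{"tx":-0.23,"ty":0,"tz":-0.29,"wx":0,"wy":0.5,"wz":0},{"tx":-0.23,"ty":0,"tz":-0.29,"wx":0,"wy":0.5,"wz":0}]'
python3 -m handwheel '[{"tx":0,"ty":0,"tz":0,"wx":0,"wy":0,"wz":0},{"tx":0.3,"ty":0,"tz":0,"wx":0,"wy":0,"wz":0},{"tx":0.4,"ty":0,"tz":0,"wx":0,"wy":0,"wz":0},{"tx":0.5,"ty":0,"tz":0,"wx":0,"wy":0,"wz":0},{"tx":0,"ty":0,"tz":0,"wx":0,"wy":0,"wz":0}]'
python3 - <<'E'
from h import *
need([564,181.5,24.5],-3.5)
q=snapshot("side");big=cv2.resize(q["pixels"][80:220,170:330],None,fx=4,fy=4,interpolation=cv2.INTER_CUBIC)
cv2.imwrite("pics/crop5.png",big[:,:,::-1])
E
```

```text
t: 6.23
eef_pos: [504.6, 185.3, 251.6]
eef_rot: [3.092, -0.095, 0.487]
wrist_force: [-0.4, 1.0, -1.9]
grip_width: 21.7
finger_force: 44.8
t: 6.65
eef_pos: [536.5, 183.4, 262.5]
eef_rot: [3.092, -0.096, 0.493]
wrist_force: [0.6, -0.3, -1.7]
grip_width: 21.5
finger_force: 44.8
t 6.65 grasp [587.3 180.4 107.1] toolx yaw -3.56 tilt 18.11 w 21.538490818983338 q [ 0.21  0.14  1.92 -0.12  0.78  1.92] F [ 0.6 -0.3 -1.7]
shift tool axes /25: [-1.91  0.02  2.85]  turn/4deg: [-0.01 -4.53 -0.01]
```

View pics/crop5.png

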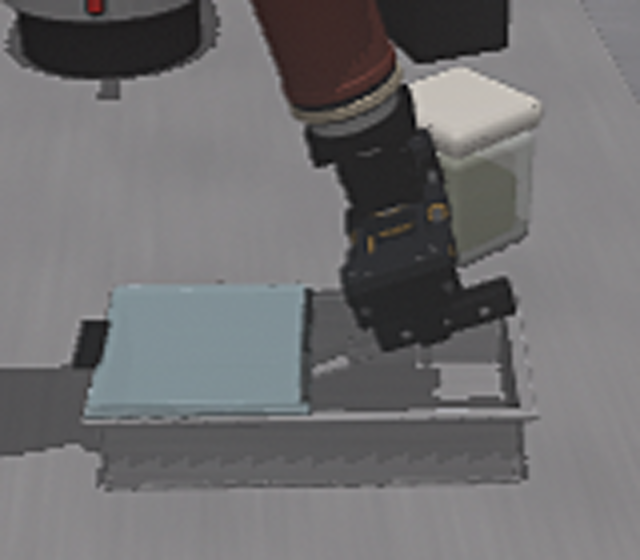

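The blade shows at crop (330,365), just below the cover edge, and the pan is still. By calculation the blade top passes only 6 mm under the edge, so I shift down 7 mm before drawing on along the blade.

```bash
python3 -m handwheel '[{"tx":0.1,"ty":0,"tz":0.28,"wx":0,"wy":0,"wz":0},{"tx":0.5,"ty":0,"tz":0,"wx":0,"wy":0,"wz":0},{"tx":0.6,"ty":0,"tz":0,"wx":0,"wy":0,"wz":0},{"tx":0.6,"ty":0,"tz":0,"wx":0,"wy":0,"wz":0},{"tx":0.6,"ty":0,"tz":0,"wx":0,"wy":0,"wz":0}]'
python3 -m handwheel '[{"tx":0.6,"ty":0,"tz":0,"wx":0,"wy":0,"wz":0},{"tx":0.7,"ty":0,"tz":0,"wx":0,"wy":0,"wz":0},{"tx":0.7,"ty":0,"tz":0,"wx":0,"wy":0,"wz":0},{"tx":0.6,"ty":0,"tz":0,"wx":0,"wy":0,"wz":0},{"tx":0,"ty":0,"tz":0,"wx":0,"wy":0,"wz":0}]'
python3 - <<'E'
from h import *
need([564,181.5,24.5],-3.5)
s=readout.read_state();M=R.from_rotvec(s["eef_rot"]).as_matrix();print("tip",s["eef_pos"]+M@[-207,0,182.5])
q=snapshot("side");big=cv2.resize(q["pixels"][60:220,170:360],None,fx=3.5,fy=3.5,interpolation=cv2.INTER_CUBIC)
cv2.imwrite("pics/crop6.png",big[:,:,::-1])
E
```

```text
t: 7.12
eef_pos: [592.6, 180.0, 271.5]
eef_rot: [3.093, -0.094, 0.484]
wrist_force: [0.3, -0.4, -2.1]
grip_width: 21.4
finger_force: 44.8
t: 7.53
eef_pos: [656.3, 175.9, 293.1]
eef_rot: [3.092, -0.096, 0.491]
wrist_force: [-0.8, 0.5, -0.7]
grip_width: 21.5
finger_force: 44.8
t 7.53 grasp [706.8 172.8 137.7] toolx yaw -3.55 tilt 18.05 w 21.536480388303303 q [ 0.16  0.34  1.61 -0.09  0.88  1.84] F [-0.8  0.5 -0.7]
shift tool axes /25: [-6.84  0.01  2.53]  turn/4deg: [-0.   -4.51 -0.01]
tip [516.24984801 184.60242489  55.46782601]
```

View pics/crop6.png

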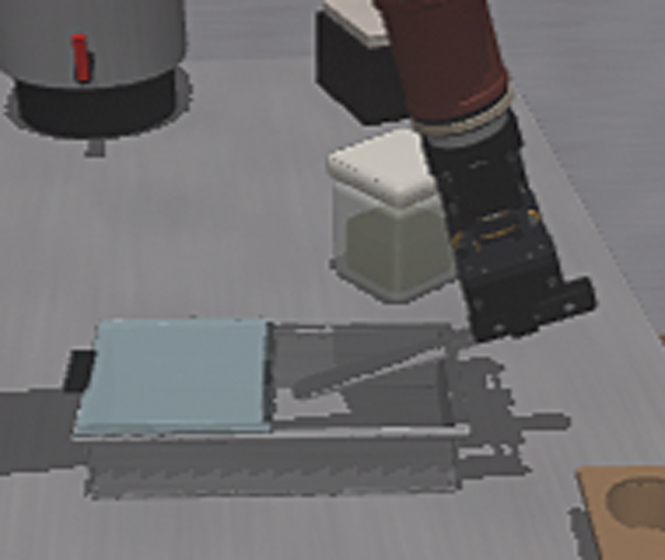

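The tip, at crop (300,392), is now past the cover edge (268) and calculated 20 mm clear; the pan is unmoved. I lift straight up, then level.

```bash
python3 -m handwheel '[{"tx":0.4,"ty":0,"tz":-0.5,"wx":0,"wy":0,"wz":0},{"tx":0.3,"ty":0,"tz":-0.9,"wx":0,"wy":0,"wz":0},{"tx":0.3,"ty":0,"tz":-0.9,"wx":0,"wy":0,"wz":0},{"tx":0.3,"ty":0,"tz":-0.9,"wx":0,"wy":0,"wz":0},{"tx":0.3,"ty":0,"tz":-0.9,"wx":0,"wy":0,"wz":0}]'
python3 -m handwheel '[{"tx":0,"ty":0,"tz":0,"wx":0,"wy":-0.9,"wz":0},{"tx":0,"ty":0,"tz":0,"wx":0,"wy":-0.9,"wz":0},{"tx":0,"ty":0,"tz":0,"wx":0,"wy":-0.9,"wz":0},{"tx":0,"ty":0,"tz":0,"wx":0,"wy":-0.9,"wz":0},{"tx":0,"ty":0,"tz":0,"wx":0,"wy":-0.9,"wz":0}]'
python3 - <<'E'
from h import *
tl,tr,bl,br=np.array([[610.8,-115],[577.2,-353.2],[288.5,-73.9],[259,-308]]);c=(tl+tr+bl+br)/4;print("tray c",c)
d=(tl-bl+tr-br);yaw=np.degrees(np.arctan2(d[1],d[0]));print(yaw)
g=c+ (146.5-10)*d/np.linalg.norm(d); print(g)
need([g[0],g[1],190],yaw)
E
```

```text
t: 8.0
eef_pos: [659.4, 176.1, 401.7]
eef_rot: [3.093, -0.094, 0.482]
wrist_force: [-0.0, 0.5, -0.8]
grip_width: 21.4
finger_force: 44.8
t: 8.42
eef_pos: [659.5, 176.2, 401.2]
eef_rot: [3.14, -0.095, -0.011]
wrist_force: [0.6, -0.5, -1.8]
grip_width: 21.3
finger_force: 44.8
tray c [ 433.875 -212.525]
-7.673731775883991
[ 569.1525775  -230.75209592]
t 8.42 grasp [658.4 176.2 237.7] toolx yaw -3.47 tilt -0.39 w 21.334568434100113 q [0.15 0.36 1.36 0.   1.43 1.78] F [ 0.6 -0.5 -1.8]
shift tool axes /25: [-2.56 16.46  1.93]  turn/4deg: [0.01 0.1  1.05]
```

```bash
python3 -m handwheel '[{"tx":0,"ty":0.4,"tz":0,"wx":0,"wy":0.1,"wz":0.2},{"tx":-0.1,"ty":0.7,"tz":0,"wx":0,"wy":0,"wz":0.2},{"tx":-0.1,"ty":0.9,"tz":0.1,"wx":0,"wy":0,"wz":0.2},{"tx":-0.1,"ty":0.9,"tz":0.1,"wx":0,"wy":0,"wz":0.2},{"tx":-0.1,"ty":0.9,"tz":0.1,"wx":0,"wy":0,"wz":0.2}]'
python3 -m handwheel '[{"tx":-0.1,"ty":0.9,"tz":0.1,"wx":0,"wy":0,"wz":0},{"tx":-0.1,"ty":0.9,"tz":0.1,"wx":0,"wy":0,"wz":0},{"tx":-0.1,"ty":0.9,"tz":0.1,"wx":0,"wy":0,"wz":0},{"tx":-0.1,"ty":0.9,"tz":0.1,"wx":0,"wy":0,"wz":0},{"tx":-0.1,"ty":0.9,"tz":0.1,"wx":0,"wy":0,"wz":0}]'
python3 -m handwheel '[{"tx":-0.1,"ty":0.9,"tz":0.1,"wx":0,"wy":0,"wz":0},{"tx":-0.1,"ty":0.9,"tz":0.1,"wx":0,"wy":0,"wz":0},{"tx":-0.1,"ty":0.9,"tz":0.1,"wx":0,"wy":0,"wz":0},{"tx":-0.1,"ty":0.9,"tz":0.1,"wx":0,"wy":0,"wz":0},{"tx":-0.1,"ty":0.9,"tz":0.1,"wx":0,"wy":0,"wz":0}]'
python3 -m handwheel '[{"tx":-0.1,"ty":0.9,"tz":0.1,"wx":0,"wy":0,"wz":0},{"tx":-0.1,"ty":0.9,"tz":0.1,"wx":0,"wy":0,"wz":0},{"tx":-0.1,"ty":0.6,"tz":0,"wx":0,"wy":0,"wz":0},{"tx":0,"ty":0.4,"tz":0,"wx":0,"wy":0,"wz":0},{"tx":0,"ty":0,"tz":0,"wx":0,"wy":0,"wz":0}]'
python3 -c "
from h import *
need([569,-231,195],-7.7)"
```

```text
t: 8.83
eef_pos: [640.6, 80.3, 394.3]
eef_rot: [3.134, -0.208, 0.011]
wrist_force: [-1.4, -0.3, -0.7]
grip_width: 21.5
finger_force: 44.8
t: 9.25
eef_pos: [613.2, -29.8, 381.9]
eef_rot: [3.133, -0.207, 0.011]
wrist_force: [-0.5, 0.1, -1.8]
grip_width: 21.6
finger_force: 44.8
t: 9.67
eef_pos: [586.0, -139.5, 369.3]
eef_rot: [3.133, -0.207, 0.011]
wrist_force: [0.9, -0.5, -2.0]
grip_width: 21.3
finger_force: 44.8
t: 10.08
eef_pos: [569.8, -208.3, 364.6]
eef_rot: [3.133, -0.21, 0.01]
wrist_force: [0.4, -0.6, -0.6]
grip_width: 21.4
finger_force: 44.8
t 10.08 grasp [ 570.8 -208.6  201.1] toolx yaw -7.69 tilt 0.36 w 21.38499222844364 q [-0.48  0.21  1.62  0.    1.31  1.22] F [ 0.4 -0.6 -0.6]
shift tool axes /25: [0.05 0.9  0.24]  turn/4deg: [ 0.02 -0.09  0.  ]
```

```bash
python3 -m handwheel '[{"tx":0,"ty":0.4,"tz":0,"wx":0.02,"wy":-0.09,"wz":0},{"tx":0,"ty":0.3,"tz":0,"wx":0,"wy":0,"wz":0},{"tx":0,"ty":0.1,"tz":0,"wx":0,"wy":0,"wz":0},{"tx":0,"ty":0,"tz":0,"wx":0,"wy":0,"wz":0},{"tx":0,"ty":0,"tz":0,"wx":0,"wy":0,"wz":0}]'
python3 -m handwheel '[{"tx":0,"ty":0,"tz":0,"wx":0,"wy":0,"wz":0},{"tx":0,"ty":0,"tz":0,"wx":0,"wy":0,"wz":0},{"tx":0,"ty":0,"tz":0,"wx":0,"wy":0,"wz":0},{"tx":0,"ty":0,"tz":0,"wx":0,"wy":0,"wz":0},{"tx":0,"ty":0,"tz":0,"wx":0,"wy":0,"wz":0}]'
python3 - <<'E'
from h import *
need([569,-231,195],-7.7)
s=readout.read_state();M=R.from_rotvec(s["eef_rot"]).as_matrix()
q=snapshot("side");p=snapshot("top")
for n,x in(("tip",-207),("root",-66)):
    X=s["eef_pos"]+M@[x,0,180.5]; print(n,X.round(1),"side px",proj(q,X).round(1),"top px",proj(p,X).round(1))
a=q["pixels"][60:360,100:400]; b=p["pixels"][120:320,180:420]
a=cv2.resize(a,(400,400));b=cv2.resize(b,(400,333));b=cv2.copyMakeBorder(b,0,67,0,0,0)
cv2.imwrite("pics/fin.png",np.hstack([a,b])[:,:,::-1])
E
```

```text
t: 10.5
eef_pos: [568.8, -225.5, 364.7]
eef_rot: [-3.133, 0.205, 0.001]
wrist_force: [0.6, -0.6, -2.1]
grip_width: 21.5
finger_force: 44.8
t: 10.92
eef_pos: [568.7, -225.5, 364.7]
eef_rot: [-3.133, 0.205, 0.001]
wrist_force: [0.1, -0.1, -1.5]
grip_width: 21.7
finger_force: 44.8
t 10.92 grasp [ 568.6 -225.2  201.2] toolx yaw -7.48 tilt -0.04 w 21.672241241008276 q [-0.51  0.22  1.6   0.    1.32  1.19] F [ 0.1 -0.1 -1.5]
shift tool axes /25: [0.05 0.23 0.25]  turn/4deg: [-0.02  0.01  0.06]
tip [ 363.4 -198.3  184.4] side px [190.6 229.2] top px [356.7 276.5]
root [ 503.2 -216.6  184.3] side px [261.  230.1] top px [363.8 225.6]
```

View pics/fin.png

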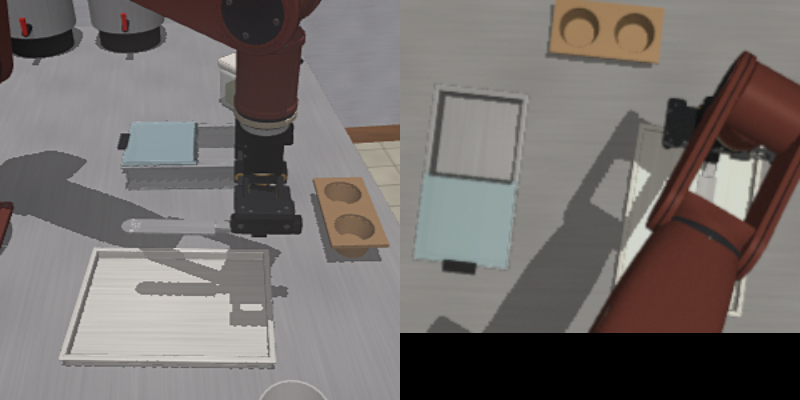

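The side view puts the tip at (191.5,229.5), against a predicted (190.6,229.2), so the knife is level. It lies over the tray with the blade about 155 mm above the rim. In the top view the pan corner is still at (202,171), where it started.

```bash
python3 -c "
from plant import job_done
print(job_done())"
```

```text
the job is handed in; nothing more can be done
None
```

The job is handed in: the knife came out butt first with the pan unmoved, and the gripper holds it still by the handle, level and blade flat, whole blade over the tray and about 155 mm above its rim.

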